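# Shift the ice crusher's lever through its zigzag gate

## Robot

A 7-joint arm with a two-finger parallel gripper is mounted at the origin on the work surface. World frame = base frame: x ahead of the robot, y to its left, z up, the work surface at z = 0. Lengths are in mm, angles in rad, forces in N, time in s.
With the tool pointing down it reaches from about 400 to 875 mm from the base axis. Payload 4.4 kg.
Tool frame: the origin (TCP) lies midway between the tips of the shut fingers; the grasp point (between the pads) lies 19 mm behind it; z points along the fingers, y is the line along which they close (so a half turn about z gives the same grasp; the last joint's range is limited). The gripper opens to 85 mm and grips with 20 to 120 N. Pads are 22 mm wide; open, the fingers measure 114 mm over their backs; the gripper's body (76 mm by 85 mm) begins 54 mm behind the grasp point. The pads swing forward as they close: fully open they stand 13 mm farther back than shut.
Start: joints at [1.171, 0.628, 0.038, 1.517, -0.027, 0.996, -0.02], TCP at [212.991, -614.128, 231.313] pointing down, gripper open.
Joint ranges: [-3.06, 3.06], [-0.37, 2.12], [-1.25, 1.32], [0.18, 2.47], [-1.1, 4.24], [0.23, 1.98], [-2.94, 2.94]. Speed limits (rad/s): [2.57, 2.57, 3.14, 3.14, 3.14, 3.14, 3.14].

## Interface

Orientations are given as [roll, pitch, yaw] about the fixed x, y, z axes, in that order (R = Rz(yaw) Ry(pitch) Rx(roll)).
In Python, from cell import read_state, get_image, finish_job gives the robot as it stands.
- The arm moves only by the tool send_rows, never from a script. Its argument "series" is a list of rows, each an object of numbers: "ax", "ay", "az": the turn, a rotation vector about the tool's x, y, z in rad; "dx", "dy", "dz": the shift along the tool's x, y, z in cm; "hand": the closure, from 0 (fully open) to 1 (shut). In form: [{"ax": .., "ay": .., "az": .., "dx": .., "dy": .., "dz": .., "hand": ..}, ...]. A call has 1 to 10 rows; each row is the pose to reach, as a shift and turn from the pose commanded when the call began, along the tool's axes at that moment; what a row does not reach only later rows make up. A row lasts 1/10 s, in which the tool goes at most 50 mm and 8.59 degrees, less where a joint would pass 70% of its speed; a pose out of reach is approached as far as the arm can. A call with a gripper value outside its range is refused whole. The fingers move at their own pace and stop on an object; the grip force is fixed at half the most. Time passes only in rows, so rows that repeat a pose let the fingers close. It gives the time, the measured TCP pose, the force, the opening and the grip force at its end, in the units of the state.
- read_state(): the state, without advancing time (a new reading comes with each control period).
- get_image(name): name is "scene" or "top" or "wrist"; returns a dict with "pixels" (420x560x3 uint8, red, green, blue), "mtx" (3x3 intrinsics, pixels), "k1" (the pictures are not rectified: a ray, as slopes to the right and down, at radius r is drawn at 1 + k1 r^2 times it, then the intrinsics apply), "R" (3x3) and "t" (3): a world point X has camera coordinates R X + t. Camera axes: x right, y down, z forward; pixel columns grow to the right and rows downward; lengths in mm; the calibration is good to about 2 mm. A picture is of the moment at which its call begins. There is no depth.
- finish_job(): hands the job in; it is judged then, once.
The state is a dict: "clock": time; "qpos": joint angles; "qd": joint speeds; "tau": joint torques, N m; "eef_pos": TCP position; "tool_rot": TCP orientation; "force": force on the tool from outside, world axes, zero at the start; "torque": the same for the moment, N m; "width": finger opening in mm; "gripper_force": force on a finger pad.
Only numpy, scipy, OpenCV 4.12 (cv2) and the standard library are available. Lean on these libraries where they do the work, as an engineer would, in place of code of your own. Each camera call takes 0.05 s, during which the arm holds its last target. There are 200 camera calls.

## Task

Start the ice crusher: guide its lever out of the near slot, across the middle of the zigzag gate and fully home to the end of the far slot, without forcing it against the metal of the gate, then let go of it. Leave the lever of the citrus press, which looks the same but runs in a straight slot, where it is.

Things in the scene. Friction and masses are not known exactly. Their poses are not given: they have to be found in the camera images.
- crusher: Ice crusher, fixed: metal housing 200 (x) x 280 (y) x 118 mm high, clear ice hopper on its +y half (100 mm wide on top, centred at y=+90 mm, 233 mm high), zigzag gate on its -y half. Origin: centre of the underside, on the counter; z up, +x the far side, -x the front facing the robot. Turned up to 0.3 rad; stands left or right of the citrus press.
- gate: The zigzag gate. Origin: its centre, on top of its steel plate, 128 mm above the counter; axes as the crusher's. Slot 22 mm wide, lever stem 12 mm. The lever's path (x, y in mm from here): near slot from its near end (-40, +28) to the corner (0, +28), cross passage to the corner (0, -28), far slot to its far end (+40, -28). Starts in the near slot, up to 15 mm from its near end.
- lever: The crusher's lever: upright black round knob, 30 mm across, 36 mm tall, on a steel stem with 44 mm bare below the knob. Origin: centre of the knob, always 190 mm above the counter. It stays upright and shifts bodily without tilting or lifting, against about 2 N of friction, and stays where left. Nothing within 75 mm of the knob's axis at its height.
- press_lever: Lever of the citrus press (fixed white housing 180 x 200 x 108 mm with a ribbed reamer cone): a like black knob, 30 mm across, 36 mm tall, in a straight slot; not part of the job, its slot position varies. Origin: centre of the knob, 180 mm above the counter.

How it is judged:
By the outcome, as a careful person would: the job done as asked, in the order asked, and still so for the second after the job is handed in, with the robot touching nothing.
It also fails if it takes over 32 s, if anything falls off the work surface, if the arm or the gripper's body presses on something with over 40 N, if the wrist force passes 120 N, or if a joint passes its speed limit or range.

## Working session

There is one attempt and no reset: what is moved stays moved. The work goes in short steps, Python scripts to look and compute and a tool call to move; the robot and the scene stay as the last step left them, time stands still between calls to the robot, and variables do not carry over. Pictures are saved under pics/ and viewed, at most 11 in all, crops included, and the job is handed in when it is done.

Besides the shell and the picture viewer there is one more tool, called after "Call:" as name([rows], argument=value, ...), one row to a line, values as JSON. send_rows: Moves the arm, as the interface text tells. Its arguments: {"type":"object","properties":{"series":{"type":"array","items":{"type":"object","properties":{"ax":{"type":"number"},"ay":{"type":"number"},"az":{"type":"number"},"dx":{"type":"number"},"dy":{"type":"number"},"dz":{"type":"number"},"hand":{"type":"number"}}}}},"required":["series"]}

```bash
mkdir -p pics; cat > h.py <<'E'
import numpy as np, cv2, pickle
from cell import read_state, get_image, finish_job
def D(c): return np.array([c['k1'],0,0,0,0],float)
def ray(c,uv):
    p=np.array(uv,float)
    m=np.array(c['mtx'],float); R=np.array(c['R'],float); t=np.array(c['t'],float)
    d=np.array([(p[0]-m[0,2])/m[0,0],(p[1]-m[1,2])/m[1,1]])
    x=d.copy()
    for _ in range(30): x=d/(1+c['k1']*(x@x))
    return -R.T@t, R.T@np.array([x[0],x[1],1])
def onz(c,uv,z):
    o,d=ray(c,uv); return o+d*(z-o[2])/d[2]
def proj(c,X):
    R=np.array(c['R'],float); p=R@np.array(X,float)+np.array(c['t'],float)
    x=p[:2]/p[2]; x=x*(1+c['k1']*(x@x)); m=np.array(c['mtx'],float)
    return np.array([m[0,0]*x[0]+m[0,2],m[1,1]*x[1]+m[1,2]])
def snap(n,f):
    c=get_image(n); pickle.dump(c,open(f'pics/{f}.pkl','wb')); cv2.imwrite(f'pics/{f}.png',np.array(c['pixels'])[:,:,::-1]); return c
def load(f): return pickle.load(open(f'pics/{f}.pkl','rb'))
E
python3 - <<'E'
from h import *
for n in('top','scene'): c=snap(n,n); print(n,-np.array(c['R']).T@np.array(c['t']))
a=cv2.imread('pics/top.png');b=cv2.imread('pics/scene.png')
s=read_state();print(s['eef_pos'],s['tool_rot'],s['clock'],s['width'],s['force'])
E
```

```text
top [504.55829186 -26.50752165 942.01122336]
scene [998.63047772 215.55888455 875.78960819]
[ 212.8321705  -613.60283259  230.49304784] [-3.13995612e+00 -2.04720395e-05  3.33777083e-01] 0.1 85.40150073461297 [-0.36477461 -1.184116   -0.42131786]
```

View pics/top.png

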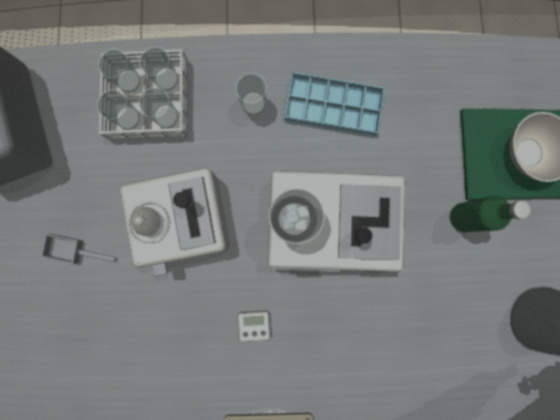

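View pics/scene.png

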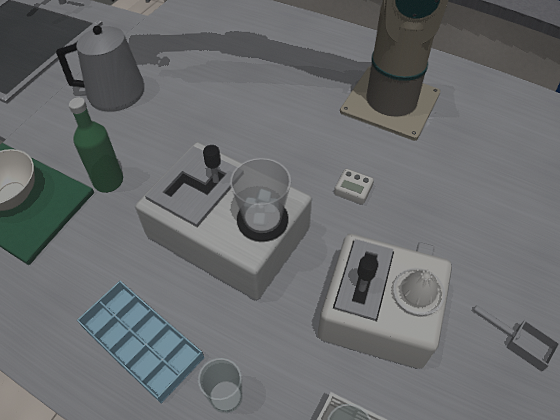

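The top view shows the crusher at about (337,222), its knob at (363,236) and the gate slot from (352,245) to (384,198). The citrus press is on the left, with its knob at (184,199). The scene view agrees: crusher knob at (212,157), press knob at (369,265).

```bash
python3 - <<'E'
from h import *
c=load('top'); s=load('scene')
g=cv2.cvtColor(np.array(c['pixels']),cv2.COLOR_RGB2GRAY)
# housing top (bright) in top view
roi=np.zeros_like(g); roi[160:285,260:415]=1
m=((g>135)&(roi>0)).astype(np.uint8)
n,l,st,ce=cv2.connectedComponentsWithStats(m)
k=1+np.argmax(st[1:,4]); pts=np.argwhere(l==k)[:,::-1].astype(np.float32)
for nm,mm in(('housing',pts),):
    r=cv2.minAreaRect(mm); b=cv2.boxPoints(r)
    W=np.array([onz(c,p,118) for p in b]); print(nm,b.round(1).tolist(),W.round(1).tolist(),[np.linalg.norm(W[i]-W[i-1]).round(1) for i in range(4)],W.mean(0))
# plate: mid grey in the housing
big=cv2.resize(np.array(c['pixels'])[165:280,260:412,::-1],None,fx=5,fy=5,interpolation=cv2.INTER_CUBIC)
big=cv2.convertScaleAbs(big,alpha=1.5)
cv2.imwrite('pics/a.png',big)
sb=cv2.resize(np.array(s['pixels'])[135:230,130:250,::-1],None,fx=6,fy=6,interpolation=cv2.INTER_CUBIC)
cv2.imwrite('pics/b.png',cv2.convertScaleAbs(sb,alpha=1.5))
E
```

```text
housing [[267.5, 265.8999938964844], [270.70001220703125, 170.1999969482422], [406.1000061035156, 174.60000610351562], [402.8999938964844, 270.3999938964844]] [[454.2, -9.3, 118.0], [649.4, -20.4, 118.0], [634.5, -300.4, 118.0], [437.4, -286.0, 118.0]] [np.float64(277.2), np.float64(195.5), np.float64(280.4), np.float64(197.6)] [ 543.88241585 -154.01313462  118.        ]
```

View pics/a.png

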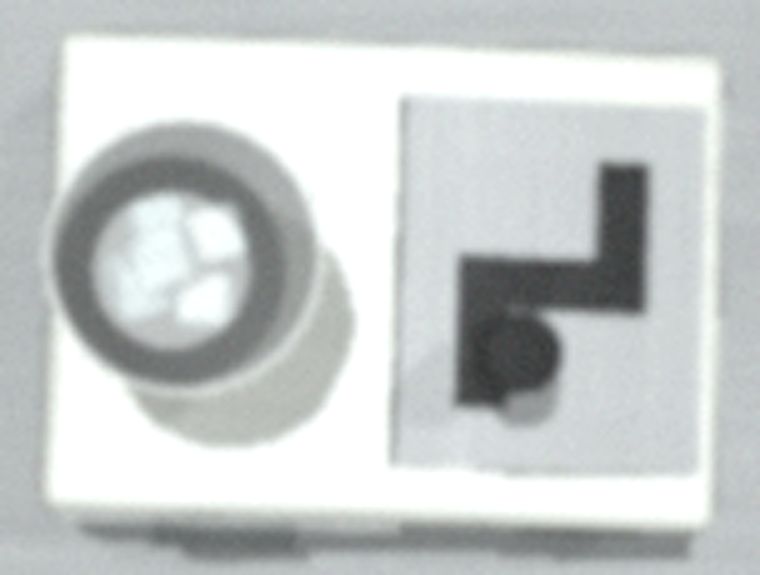

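View pics/b.png

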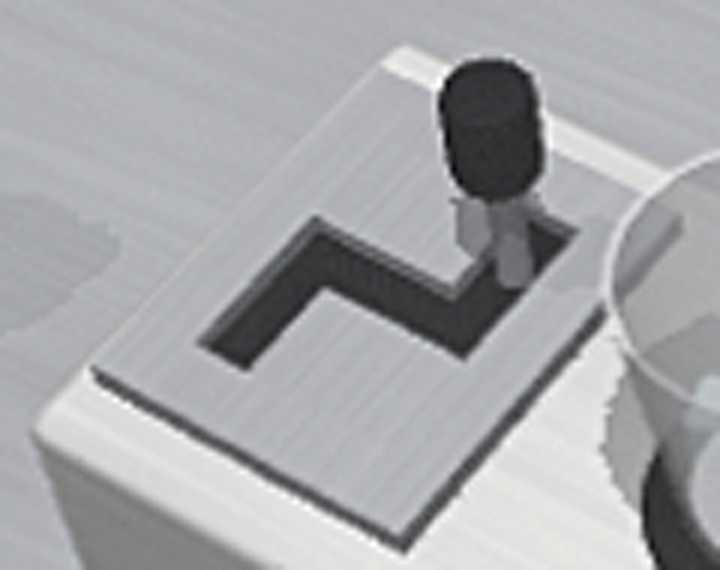

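The crops show the slot rim and the knob clearly. Top crop: rim corners at (459,257), (644,312) and (598,258), knob top at about (520,353). Scene crop: corners at (465,359), (316,216), (329,289) and (453,293). Next I'll fit the gate pose from these and triangulate the knob.

```bash
python3 - <<'E'
from h import *
T=load('top');S=load('scene')
G=[(11,39),(-11,-39),(11,-17),(-11,17)]
def fit(c,px,g,f,o):
    W=np.array([onz(c,((x+.5)/f-.5+o[0],(y+.5)/f-.5+o[1]),128)[:2] for x,y in px]); return W
def kab(g,W):
    g=np.array(g,float);a=g-g.mean(0);b=W-W.mean(0)
    th=np.arctan2((a[:,0]*b[:,1]-a[:,1]*b[:,0]).sum(),(a*b).sum())
    R=np.array([[np.cos(th),-np.sin(th)],[np.sin(th),np.cos(th)]]); t=W.mean(0)-R@g.mean(0)
    return th,R,t,(W-g@R.T-t)
WT=fit(T,[(459,257),(644,312),(598,258),(598,162),(650,164),(457,405)],0,5,(260,165))
WS=fit(S,[(465,359),(316,216),(329,289),(453,293),(249,370),(197,345),(578,230)],0,6,(130,135))
for n,W,i,e in(('top',WT,[0,1,2],[3,4,5]),('scene',WS,[0,1,2,3],[4,5,6])):
    th,R,t,r=kab([G[k] for k in i],W[i]); print(n,th,t,r.round(1).tolist(),'ends',((W[e]-t)@R).round(1).tolist())
    for xe in(46,51):
        gg=[G[k] for k in i]+[(xe,-17),(xe,-39),(-xe,39)]
        th,R,t,r=kab(gg,W); print(xe,th,t,np.abs(r).max())
# knob top circle centre in top; knob mask in scene
p=((520+.5)/5-.5+260,(353+.5)/5-.5+165); k=onz(T,p,208); print('knob top view',k)
# scene: knob axis centre = (492,130) in crop
q=((492+.5)/6-.5+130,(130+.5)/6-.5+135)
print('scene knob at z190',onz(S,q,190), 'reproj top-view knob into scene', proj(S,[k[0],k[1],190]),q)
o1,d1=ray(T,((521)/5-.5+260,p[1]));o2,d2=ray(S,((493)/6-.5+130,(92.5)/6-.5+135))
A=np.stack([d1,-d2],1);x=np.linalg.lstsq(A,o2-o1,rcond=None)[0];print('tri knob top',o1+d1*x[0],o2+d2*x[1])
for X in ((46,51)): print(((k[:2]-t)@R), )
for h in ['wrist']: c=snap(h,'w0'); print(-np.array(c['R']).T@np.array(c['t']))
E
```

```text
top -0.04056167232486513 [ 538.74435471 -219.15827763] [[-0.5, -0.5], [0.5, 1.7], [-0.0, -1.3]] ends [[50.1, -18.2], [49.7, -39.6], [-49.2, 38.8]]
46 -0.020883281632980966 [ 539.38693545 -219.69933615] 3.0640678743582157
51 -0.05483856690406548 [ 538.75933048 -219.33861455] 1.7165541268160496
scene -0.07567060563951576 [ 537.92331805 -218.69589835] [[-1.4, -1.1], [-0.0, -0.6], [-0.3, 0.5], [1.7, 1.2]] ends [[49.7, -17.2], [51.0, -37.8], [-51.8, 36.5]]
46 -0.029364799739257257 [ 538.19301219 -219.24302881] 4.333644522072063
51 -0.06203824608015167 [ 537.56917278 -218.98789169] 2.33012537832667
knob top view [ 510.74576836 -187.11559177  208.        ]
scene knob at z190 [ 509.6676261  -190.09119029  190.        ] reproj top-view knob into scene [212.62743625 157.20262197] (211.58333333333331, 156.25)
tri knob top [ 510.72796054 -186.95943944  209.55123107] [ 510.63738393 -186.78506015  209.51226878]
[-28.74783625  30.1479757 ]
[-28.74783625  30.1479757 ]
[ 276.49021989 -591.07158994  373.19484515]
```

Call:
send_rows([
  {"dz": -5,"az": 0.13,"hand": 0},
  {"dz": -9,"az": 0.26,"hand": 0},
  {"dz": -13,"az": 0.389,"hand": 0},
  {"dz": -17,"az": 0.389,"hand": 0},
  {"dz": -17,"az": 0.389,"hand": 0},
  {"dz": -17,"az": 0.389,"hand": 0},
])

```text
invalid input at $.series[0]: expected keys ax, ay, az, dx, dy, dz, hand
```

```bash
cat > go.py <<'E'
import sys
from h import *
from scipy.spatial.transform import Rotation as Ro
s=read_state(); p=np.array(s['eef_pos']); r=np.array(s['tool_rot']); R=Ro.from_euler('xyz',r).as_matrix()
print('clock',s['clock'],'tcp',p.round(1),'rot',r.round(4),'F',np.round(s['force'],1),'w',round(s['width'],1),s['gripper_force'])
if len(sys.argv)>1:
    print('delta tool cm',(R.T@(np.array(sys.argv[1:4],float)-p)/10).round(2))
E
python3 go.py 510.7 -187.2 300; python3 - <<'E'
from h import *
T=load('top');S=load('scene')
o1,d1=ray(T,(521,210));o2,d2=ray(S,(77,103))
x=np.linalg.lstsq(np.stack([d1,-d2],1),o2-o1,rcond=None)[0];print('bottle top',o1+d1*x[0],o2+d2*x[1],'tcp in top',proj(T,[213,-614,231]),proj(T,[213,-614,400]))
E
```

```text
clock 0.15 tcp [ 212.8 -613.7  230.6] rot [-3.1401  0.      0.3338] F [0.6 0.4 0.5] w 85.3 0.0
delta tool cm [ 42.12 -30.54  -6.89]
bottle top [ 548.22244393 -472.85715183  238.25964083] [ 548.21532138 -472.8448658   238.25140658] tcp in top [589.53101367 385.7114446 ] [660.41826337 417.54956573]
```

Call:
send_rows([
  {"ax": 0,"ay": 0,"dx": 0,"dy": 0,"dz": -5,"az": 0.13,"hand": 0},
  {"ax": 0,"ay": 0,"dx": 0,"dy": 0,"dz": -9,"az": 0.26,"hand": 0},
  {"ax": 0,"ay": 0,"dx": 0,"dy": 0,"dz": -13,"az": 0.389,"hand": 0},
  {"ax": 0,"ay": 0,"dx": 0,"dy": 0,"dz": -17,"az": 0.389,"hand": 0},
  {"ax": 0,"ay": 0,"dx": 0,"dy": 0,"dz": -17,"az": 0.389,"hand": 0},
  {"ax": 0,"ay": 0,"dx": 0,"dy": 0,"dz": -17,"az": 0.389,"hand": 0},
])

```text
clock: 0.75
eef_pos: [213.1, -614.2, 401.8]
tool_rot: [3.14, -0.001, -0.055]
force: [0.3, -0.0, -1.7]
width: 85.2
gripper_force: 0.0
```

```bash
python3 go.py 510.7 -187.2 380
```

```text
clock 0.75 tcp [ 213.1 -614.2  401.8] rot [ 3.1404e+00 -6.0000e-04 -5.5000e-02] F [ 0.3 -0.  -1.7] w 85.2 0.0
delta tool cm [ 27.37 -44.28   2.15]
```

Call:
send_rows([
  {"ax": 0,"ay": 0,"az": 0,"dx": 2.7,"dy": -4.4,"dz": 0,"hand": 0},
  {"ax": 0,"ay": 0,"az": 0,"dx": 5.4,"dy": -8.8,"dz": 0,"hand": 0},
  {"ax": 0,"ay": 0,"az": 0,"dx": 8.1,"dy": -13.2,"dz": 0,"hand": 0},
  {"ax": 0,"ay": 0,"az": 0,"dx": 10.8,"dy": -17.6,"dz": 0,"hand": 0},
  {"ax": 0,"ay": 0,"az": 0,"dx": 13.5,"dy": -22,"dz": 0,"hand": 0},
  {"ax": 0,"ay": 0,"az": 0,"dx": 16.2,"dy": -26.4,"dz": 0,"hand": 0},
  {"ax": 0,"ay": 0,"az": 0,"dx": 18.9,"dy": -30.8,"dz": 0,"hand": 0},
  {"ax": 0,"ay": 0,"az": 0,"dx": 21.6,"dy": -35.2,"dz": 0,"hand": 0},
  {"ax": 0,"ay": 0,"az": 0,"dx": 24.3,"dy": -39.6,"dz": 0,"hand": 0},
  {"ax": 0,"ay": 0,"az": 0,"dx": 26.4,"dy": -42.9,"dz": 1,"hand": 0},
])

```text
clock: 1.75
eef_pos: [498.2, -202.0, 391.3]
tool_rot: [-3.141, 0.001, -0.055]
force: [0.3, 0.3, 0.2]
width: 85.1
gripper_force: 0.0
```

```bash
python3 - <<'E'
from h import *
c=snap('wrist','w1')
print(proj(c,[510.7,-187.2,208]))
E
python3 go.py 510.7 -187.2 280
```

```text
[270.20355841 177.51881918]
clock 1.8 tcp [ 502.8 -191.5  388.9] rot [-3.1324e+00  8.0000e-04 -4.1900e-02] F [ 3.6  6.1 -0.6] w 85.0 0.0
delta tool cm [ 0.78 -0.37 10.89]
```

View pics/w1.png

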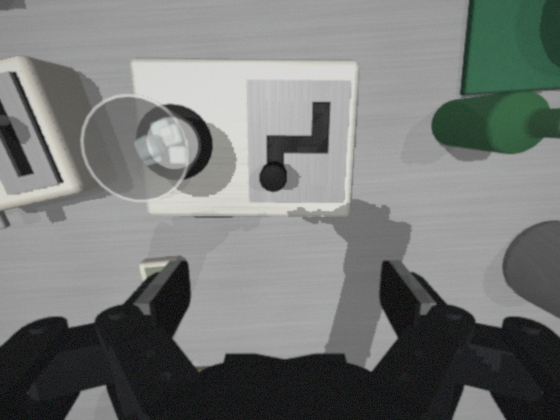

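The wrist view, taken while the arm was still settling, shows the knob at about (273,177), within 3 px of the prediction. I'll come down and settle before measuring again.

Call:
send_rows([
  {"ax": 0,"ay": 0,"az": 0,"dx": 0.3,"dy": -0.5,"dz": 3,"hand": 0.2},
  {"ax": 0,"ay": 0,"az": 0,"dx": 0.6,"dy": -1,"dz": 6,"hand": 0.2},
  {"ax": 0,"ay": 0,"az": 0,"dx": 0.6,"dy": -1,"dz": 8,"hand": 0.2},
  {"ax": 0,"ay": 0,"az": 0,"dx": 0.6,"dy": -1,"dz": 9,"hand": 0.2},
  {"ax": 0,"ay": 0,"az": 0,"dx": 0.6,"dy": -1,"dz": 9,"hand": 0.2},
  {"ax": 0,"ay": 0,"az": 0,"dx": 0.6,"dy": -1,"dz": 9,"hand": 0.2},
  {"ax": 0,"ay": 0,"az": 0,"dx": 0.6,"dy": -1,"dz": 9,"hand": 0.2},
])

```text
clock: 2.5
eef_pos: [504.7, -194.9, 303.2]
tool_rot: [3.141, -0.002, -0.056]
force: [-0.4, 0.1, 0.3]
width: 68.7
gripper_force: 0.0
```

```bash
python3 - <<'E'
from h import *
c=snap('wrist','w2')
p=proj(c,[510.7,-187.2,208]);print(p)
g=cv2.cvtColor(np.array(c['pixels']),cv2.COLOR_RGB2GRAY)
x,y=p.astype(int); x0,y0=max(x-100,0),max(y-100,0)
cr=g[y0:y+60,x0:x+100]; print(x0,y0)
cv2.imwrite('pics/w2c.png',cv2.resize(cv2.convertScaleAbs(cr,alpha=1.6),None,fx=3.5,fy=3.5,interpolation=cv2.INTER_CUBIC))
E
python3 go.py 510.7 -187.2 173
```

```text
[274.80542826 204.98002223]
174 104
clock 2.55 tcp [ 504.7 -194.8  303.2] rot [ 3.1411e+00 -2.0000e-03 -5.5500e-02] F [ 1.1 -0.4  0.2] w 68.4 0.0
delta tool cm [ 0.53 -0.8  13.02]
```

View pics/w2c.png

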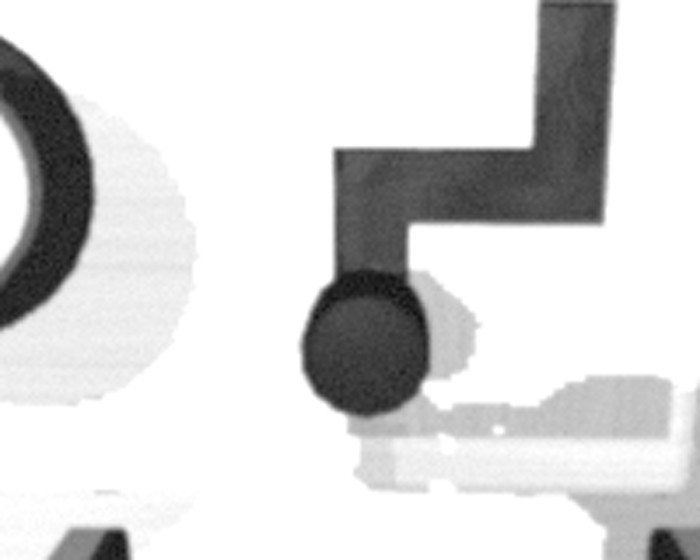

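The wrist crop is sharp: knob top centre at (366,354), slot corners at (335,149), (534,148), (603,222) and (407,222).

```bash
python3 - <<'E'
from h import *
c=load('w2')
f=lambda x,y:((x+.5)/3.5-.5+174,(y+.5)/3.5-.5+104)
P=[(335,149),(534,148),(603,222),(407,222),(540,2),(615,2)];g=np.array([(11,39),(11,-17),(-11,-39),(-11,17),(51,-17),(51,-39)],float)
W=np.array([onz(c,f(*p),128)[:2] for p in P])
a=g-g.mean(0);b=W-W.mean(0);th=np.arctan2((a[:,0]*b[:,1]-a[:,1]*b[:,0]).sum(),(a*b).sum())
R=np.array([[np.cos(th),-np.sin(th)],[np.sin(th),np.cos(th)]]);t=W.mean(0)-R@g.mean(0)
k=onz(c,f(366,354),208); print('gate',th,t,(W-g@R.T-t).round(1).tolist(),'knob',k,'in gate',(k[:2]-t)@R)
E
```

```text
gate -0.06479203219158568 [ 537.23872191 -219.41470571] [[-0.7, -0.8], [0.1, -0.8], [1.5, 0.5], [1.1, 0.6], [-1.1, -0.6], [-0.9, 1.1]] knob [ 510.70644893 -189.84410285  208.        ] in gate [-28.39120034  27.79067841]
```

Call:
send_rows([
  {"ax": 0,"ay": 0,"az": 0.005,"dx": 0.57,"dy": -0.64,"dz": 3,"hand": 0.2},
  {"ax": 0,"ay": 0,"az": 0.005,"dx": 0.57,"dy": -0.64,"dz": 6,"hand": 0.2},
  {"ax": 0,"ay": 0,"az": 0.005,"dx": 0.57,"dy": -0.64,"dz": 9,"hand": 0.2},
  {"ax": 0,"ay": 0,"az": 0.005,"dx": 0.57,"dy": -0.64,"dz": 11.5,"hand": 0.2},
  {"ax": 0,"ay": 0,"az": 0.005,"dx": 0.57,"dy": -0.64,"dz": 13,"hand": 0.2},
  {"ax": 0,"ay": 0,"az": 0.005,"dx": 0.57,"dy": -0.64,"dz": 13,"hand": 0.2},
  {"ax": 0,"ay": 0,"az": 0.005,"dx": 0.57,"dy": -0.64,"dz": 13,"hand": 0.2},
  {"ax": 0,"ay": 0,"az": 0.005,"dx": 0.57,"dy": -0.64,"dz": 13,"hand": 0.4},
  {"ax": 0,"ay": 0,"az": 0.005,"dx": 0.57,"dy": -0.64,"dz": 13,"hand": 0.4},
])

```text
clock: 3.45
eef_pos: [511.0, -188.6, 173.4]
tool_rot: [3.141, -0.002, -0.06]
force: [-0.8, -0.2, -0.2]
width: 51.4
gripper_force: 0.0
```

```bash
python3 go.py 510.7 -188.7 173
```

```text
clock 3.45 tcp [ 511.  -188.6  173.4] rot [ 3.141e+00 -2.500e-03 -6.030e-02] F [-0.8 -0.2 -0.2] w 51.4 0.0
delta tool cm [-0.03  0.01  0.04]
```

Call:
send_rows([
  {"ax": 0,"ay": 0,"az": 0,"dx": 0,"dy": 0,"dz": 0,"hand": 0.55},
  {"ax": 0,"ay": 0,"az": 0,"dx": 0,"dy": 0,"dz": 0,"hand": 0.65},
  {"ax": 0,"ay": 0,"az": 0,"dx": 0,"dy": 0,"dz": 0,"hand": 0.75},
  {"ax": 0,"ay": 0,"az": 0,"dx": 0,"dy": 0,"dz": 0,"hand": 0.75},
  {"ax": 0,"ay": 0,"az": 0,"dx": 0,"dy": 0,"dz": 0,"hand": 0.75},
  {"ax": 0,"ay": 0,"az": 0,"dx": 0,"dy": 0,"dz": 0,"hand": 0.75},
])

```text
clock: 4.05
eef_pos: [510.7, -188.7, 172.9]
tool_rot: [3.141, -0.001, -0.06]
force: [-1.4, -0.8, 6.6]
width: 28.7
gripper_force: 58.8
```

```bash
python3 go.py
```

```text
clock 4.05 tcp [ 510.7 -188.7  172.9] rot [ 3.141e+00 -1.300e-03 -6.040e-02] F [-1.4 -0.8  6.6] w 28.7 58.759167194366455
```

Call:
send_rows([
  {"ax": 0,"ay": 0,"az": 0,"dx": 0.3,"dy": 0,"dz": 0,"hand": 0.75},
  {"ax": 0,"ay": 0,"az": 0,"dx": 0.6,"dy": 0,"dz": 0,"hand": 0.75},
  {"ax": 0,"ay": 0,"az": 0,"dx": 0.9,"dy": 0,"dz": 0,"hand": 0.75},
  {"ax": 0,"ay": 0,"az": 0,"dx": 1.2,"dy": 0,"dz": 0,"hand": 0.75},
  {"ax": 0,"ay": 0,"az": 0,"dx": 1.5,"dy": 0,"dz": 0,"hand": 0.75},
  {"ax": 0,"ay": 0,"az": 0,"dx": 1.8,"dy": 0,"dz": 0,"hand": 0.75},
  {"ax": 0,"ay": 0,"az": 0,"dx": 2.0,"dy": 0,"dz": 0,"hand": 0.75},
  {"ax": 0,"ay": 0,"az": 0,"dx": 2.0,"dy": 0,"dz": 0,"hand": 0.75},
  {"ax": 0,"ay": 0,"az": 0,"dx": 2.0,"dy": 0,"dz": 0,"hand": 0.75},
])

```text
clock: 4.95
eef_pos: [530.9, -190.0, 172.9]
tool_rot: [3.141, -0.002, -0.06]
force: [-0.6, -0.8, 5.7]
width: 29.0
gripper_force: 58.8
```

```bash
python3 go.py; python3 - <<'E'
from h import *
t=np.array([537.8,-219.3]);th=-.06;R=np.array([[np.cos(th),-np.sin(th)],[np.sin(th),np.cos(th)]])
for g in((-40,28),(0,28),(0,-28),(40,-28)):print(g,R@g+t)
p=np.array(read_state()['eef_pos'])[:2];print((p-t)@R)
E
```

```text
clock 4.95 tcp [ 530.9 -190.   172.9] rot [ 3.1409e+00 -1.8000e-03 -6.0300e-02] F [-0.6 -0.8  5.7] w 29.0 58.75850558280945
(-40, 28) [ 499.55097058 -188.95182462]
(0, 28) [ 539.47899218 -191.35038488]
(0, -28) [ 536.12100782 -247.24961512]
(40, -28) [ 576.04902942 -249.64817538]
[-8.66714043 28.80983818]
```

Call:
send_rows([
  {"ax": 0,"ay": 0,"az": 0,"dx": 0.3,"dy": 0,"dz": 0,"hand": 0.75},
  {"ax": 0,"ay": 0,"az": 0,"dx": 0.6,"dy": 0,"dz": 0,"hand": 0.75},
  {"ax": 0,"ay": 0,"az": 0,"dx": 0.85,"dy": 0,"dz": 0,"hand": 0.75},
  {"ax": 0,"ay": 0,"az": 0,"dx": 0.85,"dy": 0,"dz": 0,"hand": 0.75},
  {"ax": 0,"ay": 0,"az": 0,"dx": 0.85,"dy": 0,"dz": 0,"hand": 0.75},
  {"ax": 0,"ay": 0,"az": 0,"dx": 0.85,"dy": 0.25,"dz": 0,"hand": 0.75},
  {"ax": 0,"ay": 0,"az": 0,"dx": 0.85,"dy": 0.5,"dz": 0,"hand": 0.75},
  {"ax": 0,"ay": 0,"az": 0,"dx": 0.85,"dy": 0.8,"dz": 0,"hand": 0.75},
  {"ax": 0,"ay": 0,"az": 0,"dx": 0.85,"dy": 0.8,"dz": 0,"hand": 0.75},
])

```text
clock: 5.85
eef_pos: [538.9, -198.2, 173.0]
tool_rot: [3.142, -0.002, -0.06]
force: [-0.3, -0.1, 4.9]
width: 28.5
gripper_force: 58.8
```

```bash
python3 go.py; python3 -c "
from h import *
c=snap('scene','s2');a=np.array(c['pixels'])[135:230,130:250,::-1]
cv2.imwrite('pics/s2c.png',cv2.convertScaleAbs(cv2.resize(a,None,fx=6,fy=6,interpolation=cv2.INTER_CUBIC),alpha=1.5))"
```

```text
clock 5.85 tcp [ 538.9 -198.2  173. ] rot [ 3.1415e+00 -1.8000e-03 -6.0400e-02] F [-0.3 -0.1  4.9] w 28.5 58.77895653247833
```

View pics/s2c.png

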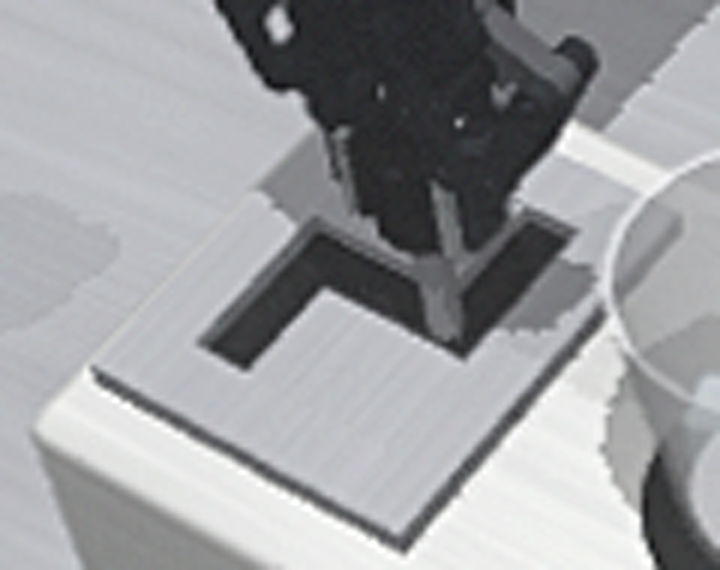

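The crop shows the stem, with its foot at about (443,335), starting into the cross passage and clear of the walls. The forces are near zero, so I'll carry on.

Call:
send_rows([
  {"ax": 0,"ay": 0,"az": 0,"dx": 0,"dy": 0.3,"dz": 0,"hand": 0.75},
  {"ax": 0,"ay": 0,"az": 0,"dx": 0,"dy": 0.7,"dz": 0,"hand": 0.75},
  {"ax": 0,"ay": 0,"az": 0,"dx": 0,"dy": 1.1,"dz": 0,"hand": 0.75},
  {"ax": 0,"ay": 0,"az": 0,"dx": 0,"dy": 1.5,"dz": 0,"hand": 0.75},
  {"ax": 0,"ay": 0,"az": 0,"dx": 0,"dy": 1.9,"dz": 0,"hand": 0.75},
  {"ax": 0,"ay": 0,"az": 0,"dx": 0,"dy": 2.3,"dz": 0,"hand": 0.75},
  {"ax": 0,"ay": 0,"az": 0,"dx": 0,"dy": 2.6,"dz": 0,"hand": 0.75},
  {"ax": 0,"ay": 0,"az": 0,"dx": 0,"dy": 2.6,"dz": 0,"hand": 0.75},
])

```text
clock: 6.7
eef_pos: [537.3, -224.3, 173.0]
tool_rot: [3.141, -0.002, -0.061]
force: [-0.5, -0.0, 6.5]
width: 28.8
gripper_force: 58.7
```

Call:
send_rows([
  {"ax": 0,"ay": 0,"az": 0,"dx": 0,"dy": 0.3,"dz": 0,"hand": 0.75},
  {"ax": 0,"ay": 0,"az": 0,"dx": 0,"dy": 0.7,"dz": 0,"hand": 0.75},
  {"ax": 0,"ay": 0,"az": 0,"dx": 0,"dy": 1.1,"dz": 0,"hand": 0.75},
  {"ax": 0,"ay": 0,"az": 0,"dx": 0,"dy": 1.5,"dz": 0,"hand": 0.75},
  {"ax": 0,"ay": 0,"az": 0,"dx": 0,"dy": 1.9,"dz": 0,"hand": 0.75},
  {"ax": 0,"ay": 0,"az": 0,"dx": 0,"dy": 2.3,"dz": 0,"hand": 0.75},
  {"ax": 0,"ay": 0,"az": 0,"dx": 0,"dy": 2.3,"dz": 0,"hand": 0.75},
  {"ax": 0,"ay": 0,"az": 0,"dx": 0,"dy": 2.3,"dz": 0,"hand": 0.75},
])

```text
clock: 7.5
eef_pos: [535.8, -247.3, 173.0]
tool_rot: [3.141, -0.002, -0.061]
force: [-0.1, -0.5, 5.8]
width: 28.8
gripper_force: 58.8
```

```bash
python3 go.py 576.05 -249.65 173; python3 -c "
from h import *
c=snap('scene','s3');a=np.array(c['pixels'])[135:230,130:250,::-1]
cv2.imwrite('pics/s3c.png',cv2.convertScaleAbs(cv2.resize(a,None,fx=6,fy=6,interpolation=cv2.INTER_CUBIC),alpha=1.5))"
```

```text
clock 7.5 tcp [ 535.8 -247.3  173. ] rot [ 3.1411e+00 -1.6000e-03 -6.0500e-02] F [-0.1 -0.5  5.8] w 28.8 58.7579208612442
delta tool cm [ 4.03 -0.01  0.01]
```

View pics/s3c.png

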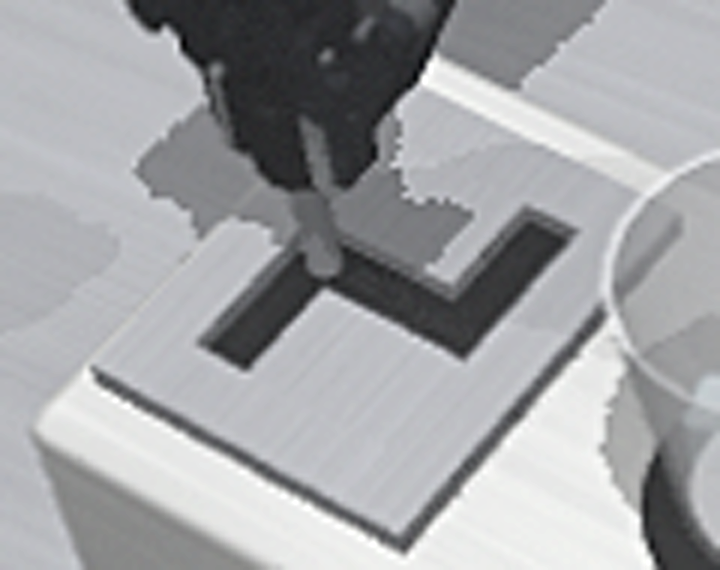

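The stem stands at the far corner, foot at about (323,268), and is free of contact. Next is the far slot.

Call:
send_rows([
  {"ax": 0,"ay": 0,"az": 0,"dx": 0.4,"dy": 0,"dz": 0,"hand": 0.75},
  {"ax": 0,"ay": 0,"az": 0,"dx": 0.8,"dy": 0,"dz": 0,"hand": 0.75},
  {"ax": 0,"ay": 0,"az": 0,"dx": 1.2,"dy": 0,"dz": 0,"hand": 0.75},
  {"ax": 0,"ay": 0,"az": 0,"dx": 1.6,"dy": 0,"dz": 0,"hand": 0.75},
  {"ax": 0,"ay": 0,"az": 0,"dx": 2.0,"dy": 0,"dz": 0,"hand": 0.75},
  {"ax": 0,"ay": 0,"az": 0,"dx": 2.4,"dy": 0,"dz": 0,"hand": 0.75},
  {"ax": 0,"ay": 0,"az": 0,"dx": 2.8,"dy": 0,"dz": 0,"hand": 0.75},
  {"ax": 0,"ay": 0,"az": 0,"dx": 3.2,"dy": 0,"dz": 0,"hand": 0.75},
  {"ax": 0,"ay": 0,"az": 0,"dx": 3.5,"dy": 0,"dz": 0,"hand": 0.75},
  {"ax": 0,"ay": 0,"az": 0,"dx": 3.5,"dy": 0,"dz": 0,"hand": 0.75},
])

```text
clock: 8.55
eef_pos: [571.0, -249.5, 173.0]
tool_rot: [3.141, -0.002, -0.06]
force: [0.2, 0.2, 5.4]
width: 28.5
gripper_force: 58.9
```

Call:
send_rows([
  {"ax": 0,"ay": 0,"az": 0,"dx": 0.15,"dy": 0,"dz": 0,"hand": 0.75},
  {"ax": 0,"ay": 0,"az": 0,"dx": 0.3,"dy": 0,"dz": 0,"hand": 0.75},
  {"ax": 0,"ay": 0,"az": 0,"dx": 0.45,"dy": 0,"dz": 0,"hand": 0.75},
  {"ax": 0,"ay": 0,"az": 0,"dx": 0.5,"dy": 0,"dz": 0,"hand": 0.75},
  {"ax": 0,"ay": 0,"az": 0,"dx": 0.5,"dy": 0,"dz": 0,"hand": 0.75},
  {"ax": 0,"ay": 0,"az": 0,"dx": 0.5,"dy": 0,"dz": 0,"hand": 0.75},
])

```text
clock: 9.15
eef_pos: [575.5, -249.8, 173.0]
tool_rot: [3.141, -0.001, -0.06]
force: [-0.4, -0.7, 5.7]
width: 28.4
gripper_force: 58.9
```

```bash
python3 go.py 576.05 -249.65 173; python3 -c "
from h import *
c=snap('scene','s4');a=np.array(c['pixels'])[135:230,130:250,::-1]
cv2.imwrite('pics/s4c.png',cv2.convertScaleAbs(cv2.resize(a,None,fx=6,fy=6,interpolation=cv2.INTER_CUBIC),alpha=1.5))"
```

```text
clock 9.15 tcp [ 575.5 -249.8  173. ] rot [ 3.141e+00 -1.100e-03 -6.040e-02] F [-0.4 -0.7  5.7] w 28.4 58.88535261154175
delta tool cm [ 0.06 -0.02 -0.  ]
```

View pics/s4c.png

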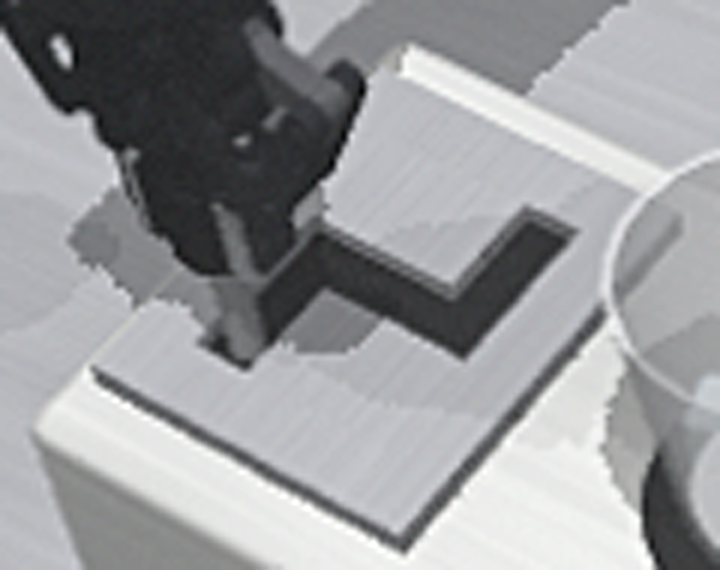

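The stem's foot is at about (245,350), a few millimetres short of the end wall. I'll feel for the end in small steps.

Call:
send_rows([
  {"ax": 0,"ay": 0,"az": 0,"dx": 0.05,"dy": 0,"dz": 0,"hand": 0.75},
  {"ax": 0,"ay": 0,"az": 0,"dx": 0.1,"dy": 0,"dz": 0,"hand": 0.75},
  {"ax": 0,"ay": 0,"az": 0,"dx": 0.1,"dy": 0,"dz": 0,"hand": 0.75},
  {"ax": 0,"ay": 0,"az": 0,"dx": 0.1,"dy": 0,"dz": 0,"hand": 0.75},
])

```text
clock: 9.6
eef_pos: [576.4, -249.8, 173.0]
tool_rot: [3.141, -0.001, -0.06]
force: [-0.4, -0.4, 5.2]
width: 28.0
gripper_force: 58.9
```

Call:
send_rows([
  {"ax": 0,"ay": 0,"az": 0,"dx": 0.05,"dy": 0,"dz": 0,"hand": 0.75},
  {"ax": 0,"ay": 0,"az": 0,"dx": 0.1,"dy": 0,"dz": 0,"hand": 0.75},
  {"ax": 0,"ay": 0,"az": 0,"dx": 0.1,"dy": 0,"dz": 0,"hand": 0.75},
  {"ax": 0,"ay": 0,"az": 0,"dx": 0.1,"dy": 0,"dz": 0,"hand": 0.75},
])

```text
clock: 10.0
eef_pos: [577.4, -249.9, 173.0]
tool_rot: [3.141, -0.001, -0.061]
force: [-1.5, -0.6, 3.9]
width: 28.6
gripper_force: 58.9
```

Call:
send_rows([
  {"ax": 0,"ay": 0,"az": 0,"dx": 0.05,"dy": 0,"dz": 0,"hand": 0.75},
  {"ax": 0,"ay": 0,"az": 0,"dx": 0.1,"dy": 0,"dz": 0,"hand": 0.75},
  {"ax": 0,"ay": 0,"az": 0,"dx": 0.1,"dy": 0,"dz": 0,"hand": 0.75},
  {"ax": 0,"ay": 0,"az": 0,"dx": 0.1,"dy": 0,"dz": 0,"hand": 0.75},
])

```text
clock: 10.4
eef_pos: [578.4, -250.0, 173.0]
tool_rot: [3.141, -0.001, -0.06]
force: [-1.1, -1.0, 5.2]
width: 28.8
gripper_force: 58.9
```

Call:
send_rows([
  {"ax": 0,"ay": 0,"az": 0,"dx": 0.05,"dy": 0,"dz": 0,"hand": 0.75},
  {"ax": 0,"ay": 0,"az": 0,"dx": 0.05,"dy": 0,"dz": 0,"hand": 0.75},
  {"ax": 0,"ay": 0,"az": 0,"dx": 0.05,"dy": 0,"dz": 0,"hand": 0.75},
])

```text
clock: 10.7
eef_pos: [578.9, -250.0, 173.0]
tool_rot: [3.141, -0.001, -0.061]
force: [-0.9, 0.2, 5.1]
width: 28.8
gripper_force: 58.9
```

Call:
send_rows([
  {"ax": 0,"ay": 0,"az": 0,"dx": 0.05,"dy": 0,"dz": 0,"hand": 0.75},
  {"ax": 0,"ay": 0,"az": 0,"dx": 0.05,"dy": 0,"dz": 0,"hand": 0.75},
  {"ax": 0,"ay": 0,"az": 0,"dx": 0.05,"dy": 0,"dz": 0,"hand": 0.75},
])

```text
clock: 11.0
eef_pos: [579.4, -250.1, 173.0]
tool_rot: [3.141, -0.001, -0.061]
force: [-1.8, -0.9, 5.9]
width: 28.7
gripper_force: 58.9
```

Call:
send_rows([
  {"ax": 0,"ay": 0,"az": 0,"dx": 0.05,"dy": 0,"dz": 0,"hand": 0.75},
  {"ax": 0,"ay": 0,"az": 0,"dx": 0.05,"dy": 0,"dz": 0,"hand": 0.75},
  {"ax": 0,"ay": 0,"az": 0,"dx": 0.05,"dy": 0,"dz": 0,"hand": 0.75},
])

```text
clock: 11.3
eef_pos: [579.9, -250.1, 173.0]
tool_rot: [3.141, -0.001, -0.06]
force: [-0.9, -0.7, 6.4]
width: 28.5
gripper_force: 58.9
```

Call:
send_rows([
  {"ax": 0,"ay": 0,"az": 0,"dx": 0.05,"dy": 0,"dz": 0,"hand": 0.75},
  {"ax": 0,"ay": 0,"az": 0,"dx": 0.05,"dy": 0,"dz": 0,"hand": 0.75},
  {"ax": 0,"ay": 0,"az": 0,"dx": 0.05,"dy": 0,"dz": 0,"hand": 0.75},
])

```text
clock: 11.6
eef_pos: [580.4, -250.1, 173.0]
tool_rot: [3.141, -0.001, -0.06]
force: [-0.1, -0.3, 5.8]
width: 28.6
gripper_force: 58.9
```

```bash
python3 go.py; python3 -c "
from h import *
c=snap('scene','s5');a=np.array(c['pixels'])[165:215,145:205,::-1]
cv2.imwrite('pics/s5c.png',cv2.convertScaleAbs(cv2.resize(a,None,fx=12,fy=12,interpolation=cv2.INTER_CUBIC),alpha=1.6))"
```

```text
clock 11.6 tcp [ 580.4 -250.1  173. ] rot [ 3.141e+00 -9.000e-04 -6.050e-02] F [-0.1 -0.3  5.8] w 28.6 58.88781130313873
```

View pics/s5c.png

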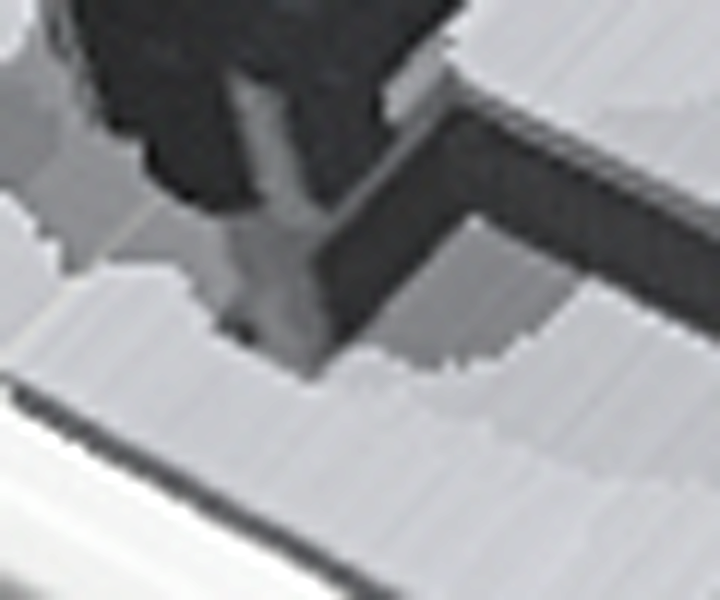

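The stem's foot is at the end wall, about (310,370) in the crop, and no contact force shows. I'll release the knob and lift away.

Call:
send_rows([
  {"ax": 0,"ay": 0,"az": 0,"dx": 0,"dy": 0,"dz": 0,"hand": 0.6},
  {"ax": 0,"ay": 0,"az": 0,"dx": 0,"dy": 0,"dz": 0,"hand": 0.4},
  {"ax": 0,"ay": 0,"az": 0,"dx": 0,"dy": 0,"dz": 0,"hand": 0.2},
  {"ax": 0,"ay": 0,"az": 0,"dx": 0,"dy": 0,"dz": 0,"hand": 0.2},
  {"ax": 0,"ay": 0,"az": 0,"dx": 0,"dy": 0,"dz": 0,"hand": 0.2},
  {"ax": 0,"ay": 0,"az": 0,"dx": 0,"dy": 0,"dz": 0,"hand": 0.2},
])

```text
clock: 12.25
eef_pos: [580.1, -249.7, 172.1]
tool_rot: [-3.142, 0.0, -0.06]
force: [-0.4, -0.2, -0.4]
width: 68.7
gripper_force: 0.0
```

Call:
send_rows([
  {"ax": 0,"ay": 0,"az": 0,"dx": 0,"dy": 0,"dz": -1.5,"hand": 0.2},
  {"ax": 0,"ay": 0,"az": 0,"dx": 0,"dy": 0,"dz": -4,"hand": 0.2},
  {"ax": 0,"ay": 0,"az": 0,"dx": 0,"dy": 0,"dz": -7,"hand": 0.2},
  {"ax": 0,"ay": 0,"az": 0,"dx": 0,"dy": 0,"dz": -10,"hand": 0.2},
  {"ax": 0,"ay": 0,"az": 0,"dx": 0,"dy": 0,"dz": -13,"hand": 0.2},
  {"ax": 0,"ay": 0,"az": 0,"dx": 0,"dy": 0,"dz": -15,"hand": 0.2},
  {"ax": 0,"ay": 0,"az": 0,"dx": 0,"dy": 0,"dz": -15,"hand": 0.2},
  {"ax": 0,"ay": 0,"az": 0,"dx": 0,"dy": 0,"dz": -15,"hand": 0.2},
])

```text
clock: 13.05
eef_pos: [579.9, -249.6, 321.9]
tool_rot: [-3.142, 0.0, -0.06]
force: [0.6, 0.0, -0.8]
width: 68.5
gripper_force: 0.0
```

```bash
python3 go.py; python3 - <<'E'
from h import *
c=snap('wrist','w6'); g=cv2.cvtColor(np.array(c['pixels']),cv2.COLOR_RGB2GRAY)
p=proj(c,[580.4,-250.1,208]);x,y=p.astype(int);print(p)
x0,y0=max(x-100,0),max(y-60,0); print(x0,y0)
cv2.imwrite('pics/w6c.png',cv2.resize(cv2.convertScaleAbs(g[y0:y+100,x0:x+100],alpha=1.6),None,fx=3.5,fy=3.5,interpolation=cv2.INTER_CUBIC))
E
```

```text
clock 13.05 tcp [ 579.9 -249.6  321.9] rot [-3.1416e+00  1.0000e-04 -6.0300e-02] F [ 0.6  0.  -0.8] w 68.5 0.0
[285.76764634 204.97800307]
185 144
```

View pics/w6c.png

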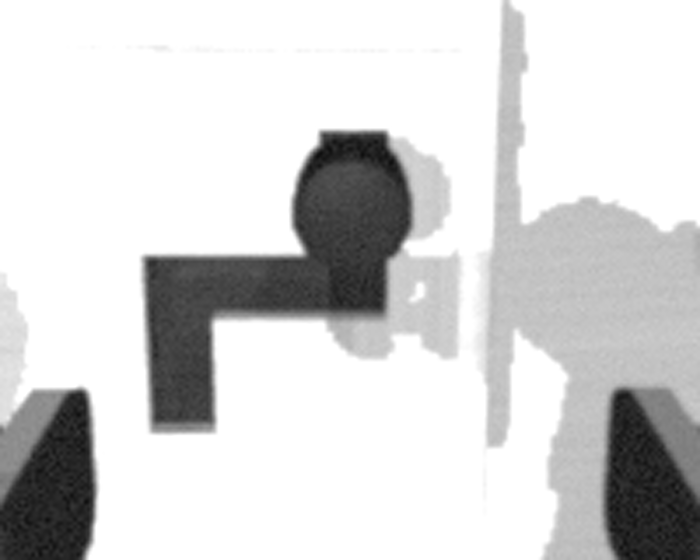

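The knob stands free in the far slot, its top centre at about (352,217). The end wall is at row 131. I'll check the lever's place in the gate frame.

```bash
python3 - <<'E'
from h import *
c=load('w6')
f=lambda x,y:((x+.5)/3.5-.5+185,(y+.5)/3.5-.5+144)
P=[(145,257),(385,316),(212,316),(320,131),(388,131),(152,430),(215,430)];g=np.array([(11,39),(-11,-39),(-11,17),(51,-17),(51,-39),(-51,39),(-51,17)],float)
W=np.array([onz(c,f(*p),128)[:2] for p in P])
a=g-g.mean(0);b=W-W.mean(0);th=np.arctan2((a[:,0]*b[:,1]-a[:,1]*b[:,0]).sum(),(a*b).sum())
R=np.array([[np.cos(th),-np.sin(th)],[np.sin(th),np.cos(th)]]);t=W.mean(0)-R@g.mean(0)
k=onz(c,f(352,217),208); print(th,t,(W-g@R.T-t).round(1).tolist(),k,(k[:2]-t)@R)
E
```

```text
-0.06591137597919278 [ 537.88580344 -219.62257032] [[-1.6, -1.0], [1.1, 0.7], [0.8, 0.3], [-1.0, -0.4], [-0.8, 0.8], [0.7, -0.8], [0.9, 0.4]] [ 579.85519179 -249.60422467  208.        ] [ 43.85295892 -27.15229547]
```

```bash
python3 -c "
from cell import finish_job
print(finish_job())"
```

```text
the job is handed in; nothing more can be done
None
```

The job is handed in: the crusher lever is at the end of the far slot (about x = +44, y = -27 mm in the gate frame, within about 2 mm), guided there with no wall contact felt, then released, and the press lever was left alone.

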